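Sweep the used bottle caps into the bench waste chute

ROBOT

A 6-joint arm with a two-finger parallel gripper is mounted at the origin on the work surface. World frame = base frame: x ahead of the robot, y to its left, z up, the work surface at z = 0. Lengths are in m, angles in rad, forces in N, time in s.
With the tool pointing down it reaches from about 0.275 to 0.85 m from the base axis. Payload 19 kg.
Tool frame: the origin (TCP) lies midway between the tips of the shut fingers; the grasp point (between the pads) lies 19 mm behind it; z points along the fingers, y is the line along which they close (so a half turn about z gives the same grasp; the last joint's range is limited). The gripper opens to 85 mm and grips with 20 to 120 N. Pads are 22 mm wide; open, the fingers measure 114 mm over their backs; the gripper's body (76 mm by 85 mm) begins 54 mm behind the grasp point. The pads swing forward as they close: fully open they stand 13 mm farther back than shut.
Start: joints at [-1.445, 0.15, 1.437, -0, 1.554, -0.134], TCP at [0.148, -0.556, 0.231] pointing down, gripper open.
Joint ranges: [-2.8, 2.8], [-0.68, 2.1], [0.12, 2.68], [-1.39, 4.53], [0.16, 2.79], [-2.81, 2.81]. Speed limits (rad/s): [1.89, 1.89, 2.22, 3.01, 3.01, 3.01].

INTERFACE

Orientations are given as a unit quaternion [x, y, z, w].
In Python, from plant import sense, cams, job gives the robot as it stands. The module is installed in compiled form; this text tells all that it offers.
- The arm moves only by the shell command python3 -m jog 'ROWS'. ROWS is JSON, a list of rows, each an object with "grip": the closure, from 0 (fully open) to 1 (shut); "translation": the shift along the tool's x, y, z in m, a list of three; "turn": the turn about the tool's z in rad. A call has 1 to 10 rows; each row is the pose to reach, as a shift and turn from the pose commanded when the call began, along the tool's axes at that moment; what a row does not reach only later rows make up. A row lasts 1/10 s, in which the tool goes at most 50 mm and 8.59 degrees, less where a joint would pass 70% of its speed; a pose out of reach is approached as far as the arm can. A call with a gripper value outside its range is refused whole. The fingers move at their own pace and stop on an object; the grip force is fixed at half the most. Time passes only in rows, so rows that repeat a pose let the fingers close. It gives the time, the measured TCP pose, the force, the opening and the grip force at its end, in the units of the state.
- sense(): the state, without advancing time (a new reading comes with each control period).
- cams.grab_frame(name): name is "scene" or "top" or "wrist"; returns a dict with "color" (400x640x3 uint8, blue, green, red), "K" (3x3 intrinsics, pixels), "T" (4x4, takes a point from camera to world coordinates). Camera axes: x right, y down, z forward; pixel columns grow to the right and rows downward; lengths in m; the calibration is good to about 2 mm. A picture is of the moment at which its call begins. There is no depth.
- job.close_job(): hands the job in; it is judged then, once.
The state is a dict: "clock": time; "q": joint angles; "qd": joint speeds; "joint_efforts": joint torques, N m; "position": TCP position; "tool_rot": TCP orientation; "wrist_force": force on the tool from outside, world axes, zero at the start; "wrist_torque": the same for the moment, N m; "grip_width": finger opening in m; "finger_force": force on a finger pad.
Only numpy, scipy, OpenCV 4.12 (cv2) and the standard library are available. Lean on these libraries where they do the work, as an engineer would, in place of code of your own. Each camera call takes 0.05 s, during which the arm holds its last target. There are 200 camera calls.

TASK

Clear the three used blue screw caps lying loose on the black laboratory bench: with closed fingers, sweep each one along the bench top and over the rim of the steel-framed waste chute so that all three drop into the bin. They are contaminated, so slide them steadily - do not pick up, pinch, press down on or flick them - and leave the glassware, the capped bottle and everything else on the bench where it stands.

Things in the scene. Friction and masses are not known exactly. Their poses are not given: they have to be found in the camera images.
- cap1: used blue screw cap of a laboratory bottle, lying closed side up on the black bench: a ribbed plastic disc 54 mm in diameter, 26 mm tall, about 22 g, loose, slides freely (not held down). Origin at the centre of its underside, z up.
- cap2: used blue screw cap of a laboratory bottle, lying closed side up on the black bench: a ribbed plastic disc 54 mm in diameter, 26 mm tall, about 22 g, loose, slides freely (not held down). Origin at the centre of its underside, z up.
- cap3: used blue screw cap of a laboratory bottle, lying closed side up on the black bench: a ribbed plastic disc 54 mm in diameter, 26 mm tall, about 22 g, loose, slides freely (not held down). Origin at the centre of its underside, z up.
- chute (a point): middle of the waste chute's mouth, at bench height: an open hole in the bench, 240 mm along world x by 150 mm along world y (rims 120 and 75 mm from this point), in a flush steel frame 16 mm wide, no raised lip. Straight walls lead down to the yellow floor of the bin hung in it, 160 mm below the bench. Fixed; its place differs at each start. A cap tips in once its centre is pushed past the rim.
- beaker: small clean glass beaker standing upright, 54 mm across the rim, 70 mm tall; leave it alone. Origin at the centre of its underside.
- stopper: red-brown tapered rubber stopper standing on its narrow end, 30 mm in diameter at the top, 26 mm tall; leave it alone. Origin at the centre of its underside.
- flask: clean conical glass flask, 84 mm in diameter at the foot, 138 mm tall, standing; leave it alone. Origin at the centre of its underside.
- bottle: glass bottle, 86 mm in diameter, 180 mm tall, closed with a blue cap of the same kind, standing; leave it (and its cap) alone. Origin at the centre of its underside.
- dish: flat clear lidded culture dish, 94 mm in diameter, 16 mm tall, with a white filter disc on it; leave it alone. Origin at the centre of its underside.
- clamp: bright blue anodised spring clamp for a filter funnel, lying flat, 140 mm long along its own x (handles towards +x), up to 80 mm wide, 26 mm tall; leave it alone. Origin on the bench, about the middle of its length.
- forceps: steel filter forceps lying flat, 125 mm long along their own x, 17 mm wide, 9 mm tall; leave them alone. Origin on the bench at the middle of their length.
- stir_bar: white plastic-coated magnetic stirring bar lying flat, 40 mm long along its own x, 9 mm thick; leave it alone. Origin on the bench under its middle.

How it is judged:
By the outcome, as a careful person would: the job done as asked, in the order asked, and still so for the second after the job is handed in, with the robot touching nothing.
It also fails if it takes over 61 s, if anything falls off the work surface, if the arm or the gripper's body presses on something with over 40 N, if the wrist force passes 120 N, or if a joint passes its speed limit or range.

## Working session

There is one attempt and no reset: what is moved stays moved. The work goes in short steps, Python scripts to look and compute and a shell command to move; the robot and the scene stay as the last step left them, time stands still between calls to the robot, and variables do not carry over. Pictures are saved under pics/ and viewed, at most 10 in all, crops included, and the job is handed in when it is done.

```bash
mkdir -p pics; python3 - <<'E'
from plant import sense,cams
import cv2,numpy as np
s=sense();print({k:s[k] for k in('clock','position','tool_rot','grip_width','wrist_force')})
for n in('scene','top'):
    f=cams.grab_frame(n);cv2.imwrite(f'pics/{n}0.png',f['color']);np.savez(f'pics/{n}0.npz',**f)
    print(n,f['K'].tolist(),np.round(f['T'],3).tolist())
E
```

```text
{'clock': 0.0, 'position': array([ 0.14766577, -0.55546727,  0.23069073]), 'tool_rot': array([ 9.91572405e-01,  1.29552330e-01, -7.71815428e-06, -5.99043658e-04]), 'grip_width': 0.08536157626251933, 'wrist_force': array([ 0.08781411, -0.54459972,  0.05739747])}
scene [[435.6826231215472, 0.0, 315.3108865909908], [0.0, 435.6826231215472, 198.0758174269399], [0.0, 0.0, 1.0]] [[0.62, 0.453, -0.64, 1.377], [0.784, -0.333, 0.524, -0.645], [0.024, -0.827, -0.562, 0.721], [0.0, 0.0, 0.0, 1.0]]
top [[367.69000444288685, 0.0, 318.8075006571094], [0.0, 367.69000444288685, 193.03571942820042], [0.0, 0.0, 1.0]] [[0.023, -0.989, 0.146, 0.412], [-0.999, -0.028, -0.031, 0.017], [0.034, -0.145, -0.989, 1.238], [0.0, 0.0, 0.0, 1.0]]
```

View pics/top0.png

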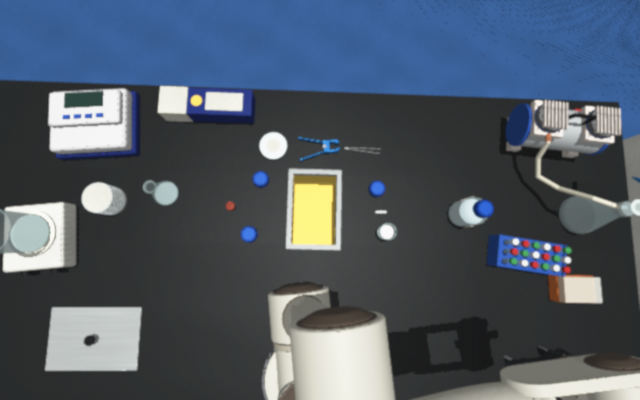

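View pics/scene0.png

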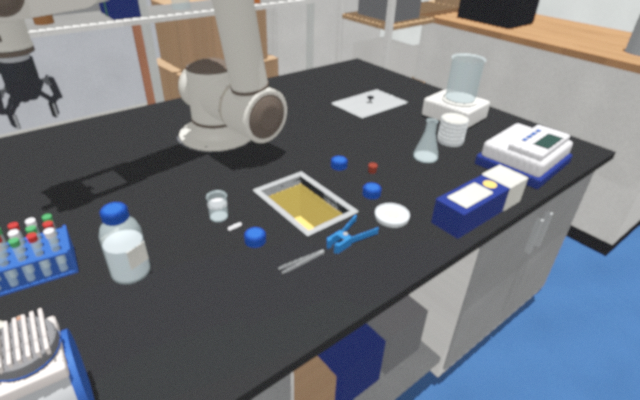

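The top view shows loose caps at about (260,179), (248,234) and (377,188), and the chute frame at columns 287–342, rows 169–249. The stopper is at (230,206), the stir bar at (381,212), the beaker at (387,231), the clamp and forceps at row 148, and the dish at (273,146). The scene view shows the same layout.

```bash
cat > h.py <<'E'
import numpy as np,cv2
def ray(f,u,v,z):
    d=f['T'][:3,:3]@np.linalg.inv(f['K'])@[u,v,1];o=f['T'][:3,3]
    return (o+d*(z-o[2])/d[2])[:2]
def blobs(f,lo,hi,z,box,amin=15):
    h=cv2.cvtColor(f['color'],cv2.COLOR_BGR2HSV);m=cv2.inRange(h,lo,hi)
    n,_,st,c=cv2.connectedComponentsWithStats(m)
    for i in range(1,n):
        u,v=c[i]
        if st[i,4]>=amin and box[0]<u<box[1] and box[2]<v<box[3]:
            yield np.round([u,v],1),st[i,2:5],np.round(ray(f,u,v,z),4)
E
python3 - <<'E'
from h import *
t=dict(np.load('pics/top0.npz'));s=dict(np.load('pics/scene0.npz'))
print('blue top');[print(*b) for b in blobs(t,(100,120,60),(130,255,255),.02,(200,430,120,260))]
print('blue scene');[print(*b) for b in blobs(s,(100,120,60),(130,255,255),.015,(210,430,140,270))]
print('yellow/bin');[print(*b) for b in blobs(t,(18,80,50),(35,255,255),-.16,(270,360,150,270))]
print('grey');[print(*b,np.round([ray(t,b[0][0]+du*b[1][0]/2,b[0][1]+dv*b[1][1]/2,0) for du in(-1,1) for dv in(-1,1)],3).tolist()) for b in blobs(t,(0,0,90),(180,70,255),0,(220,430,120,260))]
print('red');[print(*b) for b in blobs(t,(0,100,50),(12,255,255),.02,(200,430,120,260),8)]
# frame edges via corners of grey contour
h=cv2.cvtColor(t['color'],cv2.COLOR_BGR2HSV);m=cv2.inRange(h,(0,0,90),(180,70,255))
cs,_=cv2.findContours(m,cv2.RETR_EXTERNAL,cv2.CHAIN_APPROX_NONE)
for c in cs:
    if cv2.pointPolygonTest(c,(290,210),True)>-4 and len(c)>100:
        for p in cv2.boxPoints(cv2.minAreaRect(c)): print(p,ray(t,*p,0))
E
```

```text
blue top
[321.3 146.5] [ 42  25 328] [ 0.7527 -0.0256]
[260.3 178.7] [ 17  17 226] [0.6347 0.1765]
[376.8 188.2] [ 17  17 225] [ 0.6138 -0.2162]
[248.4 233.8] [ 18  17 233] [0.4504 0.2066]
blue scene
[338.7 162.4] [ 17  16 227] [0.4546 0.2045]
[371.5 190.3] [ 20  18 283] [0.6393 0.1739]
[347.5 236.7] [ 53  39 710] [ 0.7592 -0.0295]
[254.7 236.7] [ 22  22 401] [ 0.6184 -0.2193]
yellow/bin
[313.6 209.7] [  44   70 2919] [ 0.5538 -0.0078]
grey
[272.8 145.1] [ 30  29 683] [0.7577 0.1415] [[0.808, 0.195], [0.705, 0.191], [0.811, 0.092], [0.708, 0.088]]
[358.8 149.2] [ 35   8 105] [ 0.753  -0.1571] [[0.765, -0.096], [0.737, -0.096], [0.769, -0.218], [0.741, -0.218]]
[374.3 148.4] [11  2 18] [ 0.7575 -0.2113] [[0.76, -0.192], [0.753, -0.192], [0.762, -0.231], [0.755, -0.231]]
[314.1 208.9] [  58   84 1719] [ 0.5403 -0.0067] [[0.682, 0.096], [0.398, 0.086], [0.688, -0.103], [0.402, -0.107]]
[380.6 211.5] [14  6 65] [ 0.5375 -0.2332] [[0.547, -0.209], [0.526, -0.209], [0.548, -0.257], [0.528, -0.257]]
[386.8 231.1] [ 20  19 301] [ 0.4714 -0.2541] [[0.503, -0.22], [0.439, -0.22], [0.504, -0.288], [0.44, -0.288]]
red
[229.8 205.6] [10 10 76] [0.5416 0.2724]
[284.37622 249.8227 ] [0.40117778 0.08846761]
[286.30054 167.07675] [0.68165655 0.09218164]
[343.31622 168.40271] [ 0.68300528 -0.10392602]
[341.3919  251.14865] [ 0.40114732 -0.10126568]
```

```bash
python3 - <<'E'
import cv2
i=cv2.imread('pics/top0.png')[120:265,200:430];cv2.imwrite('pics/crop.png',cv2.resize(i,None,fx=3.4,fy=3.4,interpolation=2))
E
```

```text
(no output)
```

View pics/crop.png

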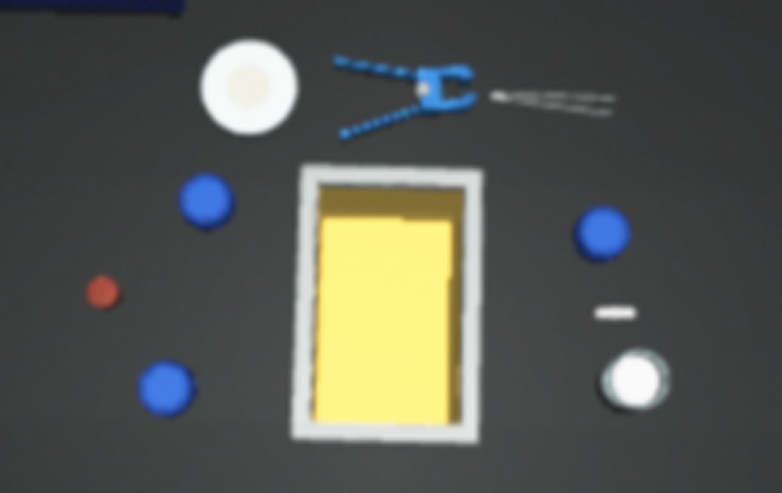

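The crop agrees with the measurements. The chute mouth is centred at about (0.541, -0.006), and both views place the caps within 3 mm: A (0.637, 0.175), B (0.4525, 0.2055), C (0.616, -0.218). I'll sweep with the sides of the shut fingers (tool x along the sweep), starting with C.

```bash
cat > go.py <<'E'
import sys,numpy as np
from plant import sense
from scipy.spatial.transform import Rotation as R
x,y,z,yaw=map(float,sys.argv[1:]);s=sense();r=R.from_quat(s['tool_rot']);M=r.as_matrix()
cur=np.arctan2(M[1,0],M[0,0])
print('t',round(s['clock'],2),'pos',np.round(s['position'],4),'yaw',round(cur,3),'shift',np.round(M.T@(np.array([x,y,z])-s['position']),4),'turn about tool z',round(-(yaw-cur),3))
E
python3 go.py .624 -.275 .23 1.71
```

```text
t 0.1 pos [ 0.1477 -0.5555  0.2307] yaw 0.26 shift [ 0.5324 -0.1487  0.001 ] turn about tool z -1.45
```

```bash
R='';python3 -m jog '[{"grip":1,"translation":[0.045,-0.0125,0],"turn":-0.12},{"grip":1,"translation":[0.09,-0.025,0],"turn":-0.24},{"grip":1,"translation":[0.135,-0.0375,0],"turn":-0.36},{"grip":1,"translation":[0.18,-0.05,0],"turn":-0.48},{"grip":1,"translation":[0.225,-0.0625,0],"turn":-0.6},{"grip":1,"translation":[0.27,-0.075,0],"turn":-0.72},{"grip":1,"translation":[0.315,-0.0875,0],"turn":-0.84},{"grip":1,"translation":[0.36,-0.1,0],"turn":-0.96},{"grip":1,"translation":[0.405,-0.1125,0],"turn":-1.08},{"grip":1,"translation":[0.45,-0.125,0],"turn":-1.2}]'; python3 go.py .624 -.275 .12 1.71
```

```text
clock: 1.1
position: [0.5519, -0.3179, 0.231]
tool_rot: [0.744, 0.669, -0.0, -0.0]
wrist_force: [-0.2, -0.8, -0.3]
grip_width: 0.0
finger_force: 0.0
t 1.1 pos [ 0.5519 -0.3179  0.231 ] yaw 1.465 shift [0.0502 0.0672 0.111 ] turn about tool z -0.245
```

```bash
python3 -m jog '[{"grip":1,"translation":[0.017,0.022,0.0],"turn":-0.12},{"grip":1,"translation":[0.034,0.045,0],"turn":-0.245},{"grip":1,"translation":[0.05,0.067,0.03],"turn":-0.245},{"grip":1,"translation":[0.05,0.067,0.07],"turn":-0.245},{"grip":1,"translation":[0.05,0.067,0.111],"turn":-0.245},{"grip":1,"translation":[0.05,0.067,0.111],"turn":-0.245},{"grip":1,"translation":[0.05,0.067,0.111],"turn":-0.245}]'; python3 go.py .624 -.275 .008 1.71; python3 - <<'E'
from plant import cams
import cv2,numpy as np
f=cams.grab_frame('scene');cv2.imwrite('pics/s1.png',cv2.resize(f['color'][100:300,150:400],None,fx=3,fy=3))
E
```

```text
clock: 1.8
position: [0.6226, -0.2771, 0.121]
tool_rot: [0.658, 0.753, -0.0, -0.0]
wrist_force: [0.6, -0.8, 1.2]
grip_width: -0.0002
finger_force: 0.0
t 1.8 pos [ 0.6226 -0.2771  0.121 ] yaw 1.705 shift [0.0018 0.0017 0.113 ] turn about tool z -0.005
```

View pics/s1.png

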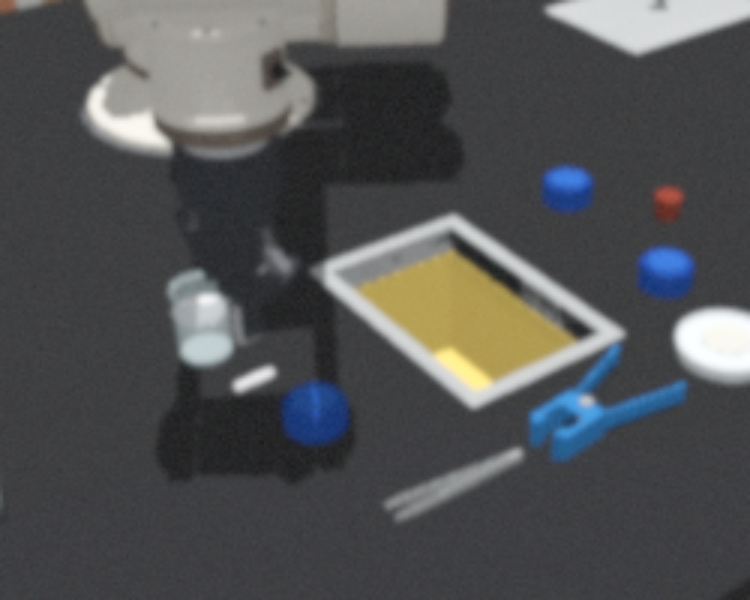

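The shut gripper hangs above the bench behind cap C (crop 315,412), clear of the beaker and stir bar. Next I descend and sweep.

```bash
python3 -m jog '[{"grip":1,"translation":[0.001,0.001,0.03],"turn":0},{"grip":1,"translation":[0.001,0.001,0.06],"turn":0},{"grip":1,"translation":[0.001,0.001,0.085],"turn":0},{"grip":1,"translation":[0.001,0.001,0.1],"turn":0},{"grip":1,"translation":[0.001,0.001,0.11],"turn":0},{"grip":1,"translation":[0.001,0.001,0.113],"turn":0},{"grip":1,"translation":[0.001,0.001,0.113],"turn":0},{"grip":1,"translation":[0.005,0.001,0.113],"turn":0},{"grip":1,"translation":[0.01,0.001,0.113],"turn":0},{"grip":1,"translation":[0.015,0.001,0.113],"turn":0}]'
python3 go.py .596 -.08 .008 1.71
python3 -m jog '[{"grip":1,"translation":[0.006,0,0],"turn":0},{"grip":1,"translation":[0.012,0,0],"turn":0},{"grip":1,"translation":[0.019,0,0],"turn":0},{"grip":1,"translation":[0.026,0,0],"turn":0},{"grip":1,"translation":[0.034,0,0],"turn":0},{"grip":1,"translation":[0.042,0,0],"turn":0},{"grip":1,"translation":[0.05,0,0],"turn":0},{"grip":1,"translation":[0.058,0,0],"turn":0},{"grip":1,"translation":[0.066,0,0],"turn":0},{"grip":1,"translation":[0.074,0,0],"turn":0}]'
python3 go.py .596 -.08 .008 1.71
python3 - <<'E'
from plant import cams
from h import *
f=cams.grab_frame('scene');cv2.imwrite('pics/s2.png',cv2.resize(f['color'][100:300,150:400],None,fx=3,fy=3))
[print(*b) for b in blobs(f,(100,120,30),(130,255,255),.015,(210,430,140,270))]
E
```

```text
clock: 2.85
position: [0.6217, -0.2615, 0.0079]
tool_rot: [0.658, 0.753, 0.0, 0.0]
wrist_force: [-0.5, 0.2, 0.2]
grip_width: 0.0001
finger_force: 0.0
t 2.85 pos [ 0.6217 -0.2615  0.0079] yaw 1.705 shift [ 1.834e-01 -1.200e-03 -1.000e-04] turn about tool z -0.005
clock: 3.85
position: [0.6116, -0.188, 0.0073]
tool_rot: [0.658, 0.753, 0.0, -0.0]
wrist_force: [0.3, -0.5, 0.2]
grip_width: -0.0003
finger_force: 0.1
t 3.85 pos [ 0.6116 -0.188   0.0073] yaw 1.705 shift [ 0.1091 -0.001  -0.0007] turn about tool z -0.005
[338.8 162.5] [ 17  16 231] [0.4551 0.2042]
[371.5 190.2] [ 20  18 286] [0.6392 0.1739]
[347.4 236.7] [ 53  39 724] [ 0.7591 -0.0298]
[276.8 227.7] [ 18  20 269] [ 0.6209 -0.1535]
```

View pics/s2.png

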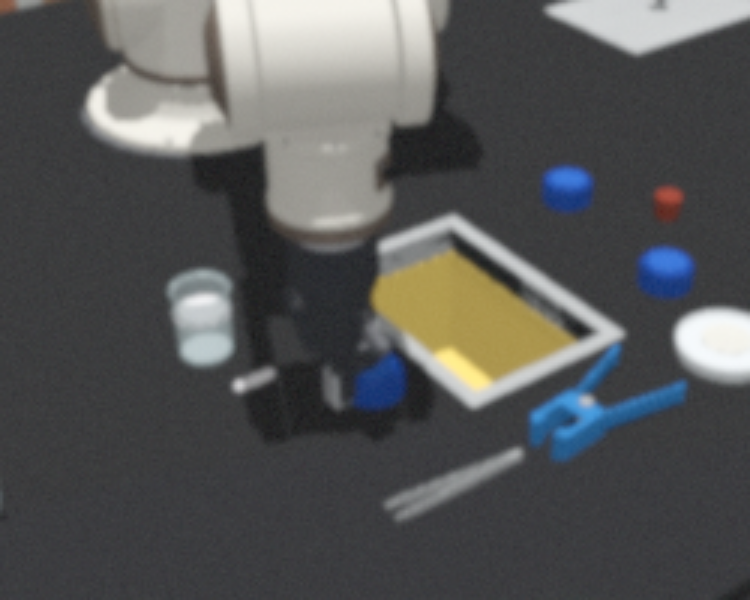

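Cap C (crop 380,380) is sliding ahead of the fingers toward the frame and nothing else has moved. I'll continue the push.

```bash
python3 -m jog '[{"grip":1,"translation":[0.008,0,0],"turn":0},{"grip":1,"translation":[0.016,0,0],"turn":0},{"grip":1,"translation":[0.024,0,0],"turn":0},{"grip":1,"translation":[0.032,0,0],"turn":0},{"grip":1,"translation":[0.04,0,0],"turn":0},{"grip":1,"translation":[0.048,0,0],"turn":0},{"grip":1,"translation":[0.056,0,0],"turn":0},{"grip":1,"translation":[0.064,0,0],"turn":0},{"grip":1,"translation":[0.072,0,0],"turn":0},{"grip":1,"translation":[0.078,0,0],"turn":0}]'
python3 -m jog '[{"grip":1,"translation":[0.006,0,0],"turn":0},{"grip":1,"translation":[0.012,0,0],"turn":0},{"grip":1,"translation":[0.018,0,0],"turn":0},{"grip":1,"translation":[0.024,0,0],"turn":0},{"grip":1,"translation":[0.029,0,0],"turn":0},{"grip":1,"translation":[0.029,0,0],"turn":0},{"grip":1,"translation":[0.029,0,-0.02],"turn":0},{"grip":1,"translation":[0.029,0,-0.06],"turn":0},{"grip":1,"translation":[0.029,0,-0.1],"turn":0},{"grip":1,"translation":[0.029,0,-0.14],"turn":0}]'
python3 go.py .6535 .23 .2 1.277
python3 - <<'E'
from plant import cams
from h import *
f=cams.grab_frame('scene');cv2.imwrite('pics/s3.png',cv2.resize(f['color'][100:300,150:400],None,fx=3,fy=3))
[print(*b) for b in blobs(f,(100,120,30),(130,255,255),.015,(210,430,140,270))]
E
```

```text
clock: 4.9
position: [0.6012, -0.1106, 0.0073]
tool_rot: [0.658, 0.753, 0.0, -0.0]
wrist_force: [-0.2, 0.3, -0.4]
grip_width: -0.0002
finger_force: 0.1
clock: 5.9
position: [0.5972, -0.0827, 0.1489]
tool_rot: [0.658, 0.753, -0.0, -0.0]
wrist_force: [0.6, -0.6, -0.2]
grip_width: -0.0003
finger_force: 0.0
t 5.9 pos [ 0.5972 -0.0827  0.1489] yaw 1.705 shift [ 0.3024  0.0975 -0.0511] turn about tool z 0.428
[338.7 162.5] [ 17  16 232] [0.4548 0.2043]
[371.5 190.3] [ 20  18 284] [0.6395 0.1736]
[347.4 236.8] [ 53  39 715] [ 0.7593 -0.0298]
```

View pics/s3.png

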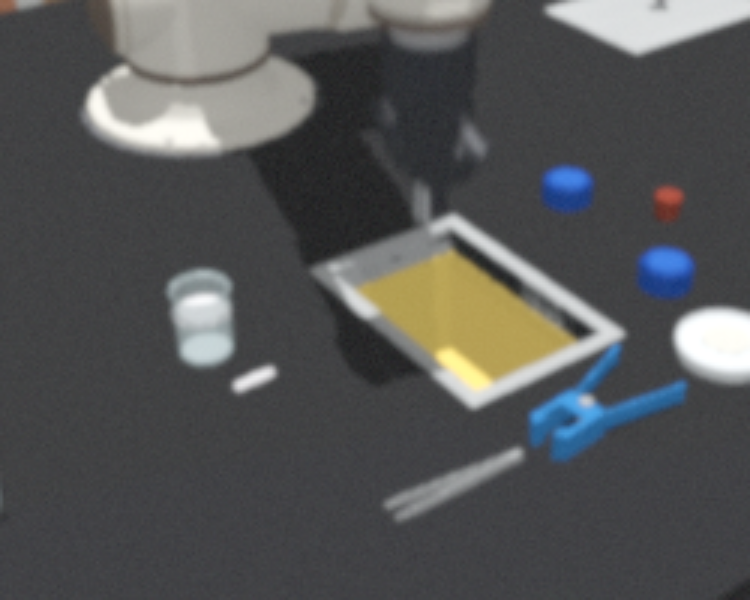

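Cap C is off the bench and everything else is untouched. Next is cap A.

```bash
python3 -m jog '[{"grip":1,"translation":[0.04,0.013,0],"turn":0.06},{"grip":1,"translation":[0.08,0.026,0],"turn":0.12},{"grip":1,"translation":[0.12,0.039,0],"turn":0.18},{"grip":1,"translation":[0.16,0.052,0],"turn":0.24},{"grip":1,"translation":[0.2,0.065,0],"turn":0.3},{"grip":1,"translation":[0.24,0.078,0],"turn":0.36},{"grip":1,"translation":[0.28,0.09,0],"turn":0.428},{"grip":1,"translation":[0.302,0.0975,0],"turn":0.428},{"grip":1,"translation":[0.302,0.0975,0],"turn":0.428},{"grip":1,"translation":[0.302,0.0975,0],"turn":0.428}]'
python3 go.py .654 .2305 .008 1.277
python3 - <<'E'
from plant import cams
from h import *
f=cams.grab_frame('top');cv2.imwrite('pics/t3.png',cv2.resize(f['color'][120:265,200:430],None,fx=3,fy=3))
[print(*b) for b in blobs(f,(100,120,30),(130,255,255),-.14,(200,430,120,260))]
E
```

```text
clock: 6.95
position: [0.6536, 0.2298, 0.1468]
tool_rot: [0.803, 0.596, -0.0, -0.0]
wrist_force: [0.8, -1.3, -0.2]
grip_width: 0.0001
finger_force: 0.0
t 6.95 pos [0.6536 0.2298 0.1468] yaw 1.278 shift [0.0009 0.0002 0.1388] turn about tool z 0.001
[321.4 146.5] [ 42  25 326] [ 0.7973 -0.0315]
[261.4 178.7] [ 14  18 198] [0.6643 0.1933]
```

View pics/t3.png

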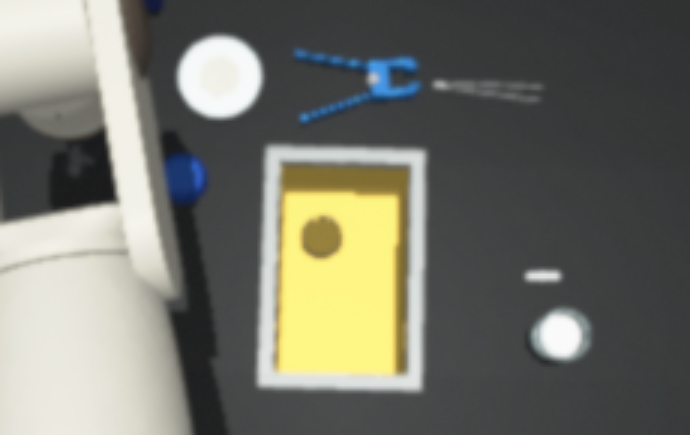

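Cap C lies upside down on the bin floor (crop 321,237), and cap A (185,177) hasn't moved. I'll descend and sweep A.

```bash
python3 -m jog '[{"grip":1,"translation":[0.001,0,0.04],"turn":0},{"grip":1,"translation":[0.001,0,0.08],"turn":0},{"grip":1,"translation":[0.001,0,0.11],"turn":0},{"grip":1,"translation":[0.001,0,0.128],"turn":0},{"grip":1,"translation":[0.001,0,0.136],"turn":0},{"grip":1,"translation":[0.001,0,0.139],"turn":0},{"grip":1,"translation":[0.001,0,0.139],"turn":0},{"grip":1,"translation":[-0.004,0,0.139],"turn":0},{"grip":1,"translation":[-0.009,0,0.139],"turn":0},{"grip":1,"translation":[-0.014,0,0.139],"turn":0}]'
python3 -m jog '[{"grip":1,"translation":[-0.006,0,0],"turn":0},{"grip":1,"translation":[-0.012,0,0],"turn":0},{"grip":1,"translation":[-0.019,0,0],"turn":0},{"grip":1,"translation":[-0.026,0,0],"turn":0},{"grip":1,"translation":[-0.034,0,0],"turn":0},{"grip":1,"translation":[-0.042,0,0],"turn":0},{"grip":1,"translation":[-0.05,0,0],"turn":0},{"grip":1,"translation":[-0.058,0,0],"turn":0},{"grip":1,"translation":[-0.066,0,0],"turn":0},{"grip":1,"translation":[-0.074,0,0],"turn":0}]'
python3 go.py .605 .07 .008 1.277
python3 - <<'E'
from plant import cams
from h import *
f=cams.grab_frame('scene');cv2.imwrite('pics/s4.png',cv2.resize(f['color'][100:300,150:400],None,fx=3,fy=3))
[print(*b) for b in blobs(f,(100,120,30),(130,255,255),.015,(210,430,140,270))]
E
```

```text
clock: 8.0
position: [0.6498, 0.2158, 0.0091]
tool_rot: [0.803, 0.596, 0.0, 0.0]
wrist_force: [-0.1, -0.0, -0.2]
grip_width: -0.0
finger_force: 0.0
clock: 9.0
position: [0.628, 0.1448, 0.0083]
tool_rot: [0.803, 0.596, 0.0, -0.0]
wrist_force: [0.9, -0.1, 0.3]
grip_width: -0.0
finger_force: 0.0
t 9.0 pos [0.628  0.1448 0.0083] yaw 1.277 shift [-0.0783 -0.0003  0.0003] turn about tool z -0.0
[338.6 162.9] [ 18  16 237] [0.4566 0.2022]
[350.1 194.7] [ 20  19 273] [0.6193 0.106 ]
[347.5 236.7] [ 53  39 716] [ 0.7592 -0.0296]
```

Cap A is where it should be in front of the fingers, at (0.619, 0.106). I'll finish the sweep, then lift.

```bash
python3 -m jog '[{"grip":1,"translation":[-0.008,0,0],"turn":0},{"grip":1,"translation":[-0.016,0,0],"turn":0},{"grip":1,"translation":[-0.024,0,0],"turn":0},{"grip":1,"translation":[-0.032,0,0],"turn":0},{"grip":1,"translation":[-0.04,0,0],"turn":0},{"grip":1,"translation":[-0.048,0,0],"turn":0},{"grip":1,"translation":[-0.056,0,0],"turn":0},{"grip":1,"translation":[-0.063,0,0],"turn":0},{"grip":1,"translation":[-0.07,0,0],"turn":0},{"grip":1,"translation":[-0.077,0,0],"turn":0}]'
python3 -m jog '[{"grip":1,"translation":[-0.003,0,0],"turn":0},{"grip":1,"translation":[-0.005,0,0],"turn":0},{"grip":1,"translation":[-0.005,0,0],"turn":0},{"grip":1,"translation":[-0.005,0,-0.02],"turn":0},{"grip":1,"translation":[-0.005,0,-0.06],"turn":0},{"grip":1,"translation":[-0.005,0,-0.1],"turn":0},{"grip":1,"translation":[-0.005,0,-0.13],"turn":0},{"grip":1,"translation":[-0.005,0,-0.14],"turn":0}]'
python3 go.py .4368 .2613 .148 1.845
python3 - <<'E'
from plant import cams
from h import *
f=cams.grab_frame('scene');cv2.imwrite('pics/s5.png',cv2.resize(f['color'][100:300,150:400],None,fx=3,fy=3))
[print(*b) for b in blobs(f,(100,120,30),(130,255,255),.015,(210,430,140,270))]
E
```

```text
clock: 10.05
position: [0.6057, 0.0713, 0.0083]
tool_rot: [0.803, 0.596, 0.0, -0.0]
wrist_force: [0.8, -0.0, 0.5]
grip_width: 0.0003
finger_force: 0.0
clock: 10.85
position: [0.6055, 0.0673, 0.152]
tool_rot: [0.803, 0.596, 0.002, 0.001]
wrist_force: [1.1, -0.3, -0.5]
grip_width: -0.0001
finger_force: 0.0
t 10.85 pos [0.6055 0.0673 0.152 ] yaw 1.277 shift [ 0.1368 -0.2177  0.0032] turn about tool z -0.568
[338.7 162.9] [ 17  15 213] [0.4572 0.202 ]
[347.5 236.7] [ 53  39 710] [ 0.7593 -0.0297]
```

View pics/s5.png

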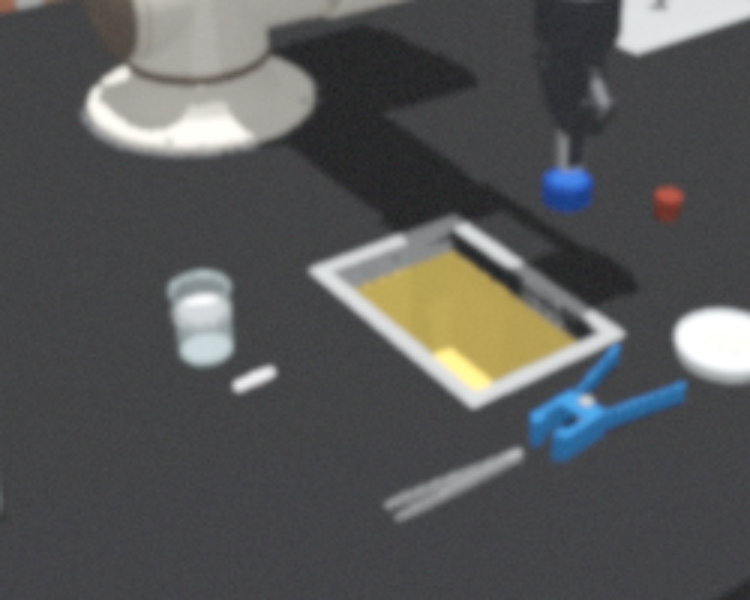

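Cap A is gone from the bench, and only cap B (crop 567,190) remains. I'll move behind it.

```bash
python3 -m jog '[{"grip":1,"translation":[0.02,-0.031,0],"turn":-0.08},{"grip":1,"translation":[0.04,-0.062,0],"turn":-0.16},{"grip":1,"translation":[0.06,-0.093,0],"turn":-0.24},{"grip":1,"translation":[0.08,-0.125,0],"turn":-0.32},{"grip":1,"translation":[0.1,-0.156,0],"turn":-0.4},{"grip":1,"translation":[0.12,-0.187,0],"turn":-0.48},{"grip":1,"translation":[0.137,-0.218,0],"turn":-0.568},{"grip":1,"translation":[0.137,-0.218,0],"turn":-0.568},{"grip":1,"translation":[0.137,-0.218,0],"turn":-0.568}]'
python3 go.py .4368 .2613 .008 1.845
python3 - <<'E'
from plant import cams
from h import *
f=cams.grab_frame('scene')
[print(*b) for b in blobs(f,(100,120,30),(130,255,255),.015,(210,430,140,270))]
E
```

```text
clock: 11.8
position: [0.4348, 0.2617, 0.1474]
tool_rot: [0.603, 0.797, -0.0, -0.0]
wrist_force: [-0.4, -1.2, 0.9]
grip_width: 0.0
finger_force: 0.0
t 11.8 pos [0.4348 0.2617 0.1474] yaw 1.846 shift [-0.0009  0.0019  0.1394] turn about tool z 0.001
[338.5 162.5] [ 18  16 236] [0.4544 0.2037]
[347.5 236.7] [ 53  39 709] [ 0.7592 -0.0293]
```

```bash
python3 -m jog '[{"grip":1,"translation":[0,0.002,0.04],"turn":0},{"grip":1,"translation":[0,0.002,0.08],"turn":0},{"grip":1,"translation":[0,0.002,0.11],"turn":0},{"grip":1,"translation":[0,0.002,0.128],"turn":0},{"grip":1,"translation":[0,0.002,0.136],"turn":0},{"grip":1,"translation":[0,0.002,0.139],"turn":0},{"grip":1,"translation":[0,0.002,0.139],"turn":0},{"grip":1,"translation":[-0.005,0.002,0.139],"turn":0},{"grip":1,"translation":[-0.01,0.002,0.139],"turn":0},{"grip":1,"translation":[-0.015,0.002,0.139],"turn":0}]'
python3 -m jog '[{"grip":1,"translation":[-0.006,0,0],"turn":0},{"grip":1,"translation":[-0.012,0,0],"turn":0},{"grip":1,"translation":[-0.019,0,0],"turn":0},{"grip":1,"translation":[-0.026,0,0],"turn":0},{"grip":1,"translation":[-0.034,0,0],"turn":0},{"grip":1,"translation":[-0.042,0,0],"turn":0},{"grip":1,"translation":[-0.05,0,0],"turn":0},{"grip":1,"translation":[-0.058,0,0],"turn":0},{"grip":1,"translation":[-0.066,0,0],"turn":0},{"grip":1,"translation":[-0.074,0,0],"turn":0}]'
python3 go.py .491 .067 .008 1.845
python3 - <<'E'
from plant import cams
from h import *
f=cams.grab_frame('scene')
[print(*b) for b in blobs(f,(100,120,30),(130,255,255),.015,(210,430,140,270))]
E
```

```text
clock: 12.85
position: [0.4419, 0.247, 0.01]
tool_rot: [0.604, 0.797, 0.0, 0.0]
wrist_force: [-0.6, 0.1, 0.1]
grip_width: -0.0002
finger_force: 0.0
clock: 13.85
position: [0.4616, 0.1755, 0.0093]
tool_rot: [0.604, 0.797, 0.0, -0.0]
wrist_force: [-0.4, 0.2, -0.0]
grip_width: 0.0001
finger_force: 0.1
t 13.85 pos [0.4616 0.1755 0.0093] yaw 1.845 shift [-0.1124 -0.0011  0.0013] turn about tool z -0.0
[326.3 171.5] [ 18  17 242] [0.4757 0.134 ]
[347.5 236.6] [ 53  39 714] [ 0.759  -0.0293]
```

Cap B is tracking at (0.476, 0.134), about where I expected (0.472, 0.139). I'll finish the sweep.

```bash
python3 -m jog '[{"grip":1,"translation":[-0.008,0,0],"turn":0},{"grip":1,"translation":[-0.016,0,0],"turn":0},{"grip":1,"translation":[-0.024,0,0],"turn":0},{"grip":1,"translation":[-0.032,0,0],"turn":0},{"grip":1,"translation":[-0.04,0,0],"turn":0},{"grip":1,"translation":[-0.048,0,0],"turn":0},{"grip":1,"translation":[-0.056,0,0],"turn":0},{"grip":1,"translation":[-0.064,0,0],"turn":0},{"grip":1,"translation":[-0.072,0,0],"turn":0},{"grip":1,"translation":[-0.079,0,0],"turn":0}]'
python3 -m jog '[{"grip":1,"translation":[-0.007,0,0],"turn":0},{"grip":1,"translation":[-0.014,0,0],"turn":0},{"grip":1,"translation":[-0.021,0,0],"turn":0},{"grip":1,"translation":[-0.028,0,0],"turn":0},{"grip":1,"translation":[-0.034,0,0],"turn":0},{"grip":1,"translation":[-0.034,0,0],"turn":0},{"grip":1,"translation":[-0.034,0,-0.02],"turn":0},{"grip":1,"translation":[-0.034,0,-0.06],"turn":0},{"grip":1,"translation":[-0.034,0,-0.1],"turn":0},{"grip":1,"translation":[-0.034,0,-0.14],"turn":0}]'
python3 go.py .40 .33 .2 1.845
```

```text
clock: 14.9
position: [0.483, 0.0994, 0.0093]
tool_rot: [0.604, 0.797, 0.0, -0.0]
wrist_force: [-0.0, 0.3, 0.2]
grip_width: 0.0004
finger_force: 0.1
clock: 15.9
position: [0.4917, 0.0675, 0.1509]
tool_rot: [0.604, 0.797, 0.0, -0.0]
wrist_force: [1.4, -0.0, -0.4]
grip_width: 0.0002
finger_force: 0.0
t 15.9 pos [0.4917 0.0675 0.1509] yaw 1.845 shift [ 0.2775 -0.0172 -0.049 ] turn about tool z -0.0
```

I'll back off to clear the top camera's view, then check.

```bash
python3 -m jog '[{"grip":1,"translation":[0.035,-0.002,-0.02],"turn":0},{"grip":1,"translation":[0.07,-0.004,-0.04],"turn":0},{"grip":1,"translation":[0.105,-0.006,-0.05],"turn":0},{"grip":1,"translation":[0.14,-0.008,-0.05],"turn":0},{"grip":1,"translation":[0.175,-0.01,-0.05],"turn":0},{"grip":1,"translation":[0.21,-0.013,-0.05],"turn":0},{"grip":1,"translation":[0.245,-0.015,-0.05],"turn":0},{"grip":1,"translation":[0.277,-0.017,-0.05],"turn":0},{"grip":1,"translation":[0.277,-0.017,-0.05],"turn":0},{"grip":1,"translation":[0.277,-0.017,-0.05],"turn":0}]'
python3 - <<'E'
from plant import cams
from h import *
f=cams.grab_frame('top');cv2.imwrite('pics/t6.png',cv2.resize(f['color'][120:265,200:430],None,fx=3,fy=3))
g=cams.grab_frame('scene')
[print(*b) for b in blobs(g,(100,120,30),(130,255,255),.015,(210,430,140,270))]
E
```

```text
clock: 16.9
position: [0.4003, 0.3298, 0.1992]
tool_rot: [0.603, 0.798, -0.0, -0.0]
wrist_force: [-0.1, -0.3, -0.1]
grip_width: -0.0002
finger_force: 0.0
[347.4 236.7] [ 53  39 711] [ 0.7593 -0.0297]
```

View pics/t6.png

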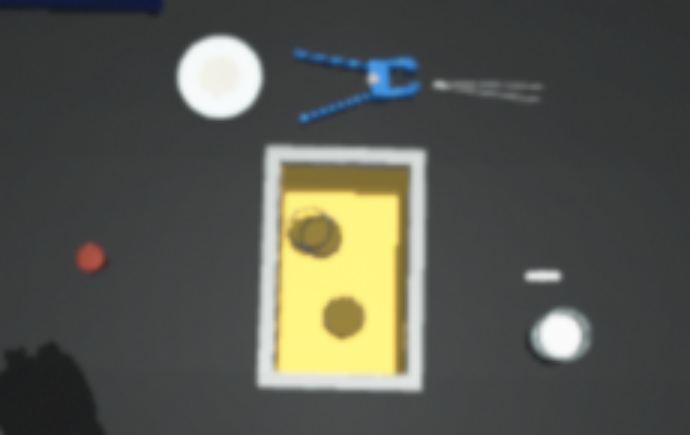

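All three caps are in the bin: two lie on each other at crop (315,233) and one is at (343,317). The stopper, dish, clamp, forceps, stir bar and beaker stand where they were.

```bash
python3 -c "
from plant import job
print(job.close_job())"
```

```text
the job is handed in; nothing more can be done
None
```

All three used caps are in the waste bin, each swept in with closed fingers, nothing else on the bench was disturbed, and the job was handed in at about 17 s of the 61 s allowed.

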